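Snap the security tag onto the amplifier

ROBOT

A 6-joint arm with a two-finger parallel gripper is mounted at the origin on the work surface. World frame = base frame: x ahead of the robot, y to its left, z up, the work surface at z = 0. Lengths are in m, angles in rad, forces in N, time in s.
With the tool pointing down it reaches from about 0.4 to 0.925 m from the base axis. Payload 3.4 kg.
Tool frame: the origin (TCP) lies midway between the tips of the shut fingers; the grasp point (between the pads) lies 19 mm behind it; y points along the fingers, x is the direction in which the jaws open and shut, and the axes are right-handed (so a half turn about y gives the same grasp; the last joint's range is limited). The gripper opens to 85 mm and grips with 20 to 120 N. Pads are 22 mm wide; open, the fingers measure 114 mm over their backs; the gripper's body (76 mm by 85 mm) begins 54 mm behind the grasp point. The pads swing forward as they close: fully open they stand 13 mm farther back than shut.
Start: joints at [1.111, 0.307, 1.506, -0, 1.328, -0.073], TCP at [0.216, 0.533, 0.231] pointing down, gripper open.
Joint ranges: [-3.12, 3.12], [-1.05, 2.28], [0.14, 2.33], [-1.42, 4.57], [0.1, 2.73], [-2.68, 2.68]. Speed limits (rad/s): [2.57, 2.57, 3.14, 3.14, 3.14, 3.14].

INTERFACE

Orientations are given as a unit quaternion [x, y, z, w].
In Python, from workcell import arm gives the robot as it stands.
- The arm moves only by the tool apply_moves, never from a script. Its argument "rows" is one flat list of numbers, 7 for each row, row after row: the opening, from 0 (shut) to 1 (fully open), then the shift along the tool's x, y, z in units of 40 mm (1.0 is 40 mm), then the turn, a rotation vector about the tool's x, y, z in units of 6 degrees (1.0 is 6 degrees). A call has 1 to 5 rows; each row shifts and turns the commanded pose from where the row before left it, along the tool's axes as they then stand; what a row does not reach is not made up. A row lasts 1/8 s, in which the tool goes at most 62.5 mm and 10.7 degrees, less where a joint would pass 70% of its speed; a pose out of reach is approached as far as the arm can. A call is refused whole if a number of a shift passes 1 or a number of a turn 1, either way. A call with a gripper value outside its range is refused whole. The fingers move at their own pace and stop on an object; "force" is the grip in N (left out, the last holds). Time passes only in rows, so rows that do not move let the fingers close. It gives the time, the measured TCP pose, the force and the opening at its end, in the units of the state.
- arm.sense(): the state, without advancing time (a new reading comes with each control period).
- arm.camera(name): name is "side" or "top"; returns a dict with "pixels" (420x560x3 uint8, red, green, blue), "fx", "fy", "cx", "cy" (pixels), "R" (3x3) and "t" (3): a world point X has camera coordinates R X + t. Camera axes: x right, y down, z forward; pixel columns grow to the right and rows downward; lengths in m; the calibration is good to about 2 mm. A picture is of the moment at which its call begins. There is no depth.
- arm.job_done(): hands the job in, once; it reports no verdict.
The state is a dict: "time_s": time; "joints": joint angles; "dq": joint speeds; "joint_efforts": joint torques, N m; "tcp_pos": TCP position; "ee_rot": TCP orientation; "ft_force": force on the tool from outside, world axes, zero at the start; "moment": the same for the moment, N m; "gripper_width": opening from 0.0 (shut) to 1.0 (fully open).
Only numpy, scipy, OpenCV 4.12 (cv2) and the standard library are available. Lean on these libraries where they do the work, as an engineer would, in place of code of your own. Each camera call takes 0.05 s, during which the arm holds its last target.

TASK

Lift the security tag (a black block with a steel snap hook below it) out of its little stand and snap it onto the steel loop on top of the amplifier with cooling fins down both sides, not the smooth-sided box. Push the hook straight down over the bar of the loop until its sprung gate flicks shut underneath the bar, then let go and leave the tag there, standing upright on the amplifier.

Things in the scene. Friction and masses are not known exactly. Their poses are not given: they have to be found in the camera images.
- tag: Security tag, 170 g, standing hook down in a black stand (rim 10 mm high round its feet, 3 mm play). Origin: underside centre, z up. Grip block, black, 34 (x) by 24 mm (y), 62 to 110 mm up. Below it a steel hook, an upside-down U: legs 10 (x) by 20 mm (y), inner faces 15 mm either side along x, feet at origin height, inner top 54 mm up. The bar goes in from below, along tag y, either way round.
- gate (a joint): Sprung gate across the hook's mouth, rad: 0 shut, 1.55 folded up inside the hook along the leg at -x. Plate 35 mm long, 4 mm thick, hinged in that leg 19 mm from the tag's centre, 6 mm above the feet; swings only up. The bar opens it as the hook is pushed down (5 N mid-mouth, 10 N beside the hinge leg) and it flicks shut by itself once the bar's axis is 33 mm (far leg) to 45 mm (hinge leg) above the feet.
- amp_loop (a point): Middle of the bar of the steel loop on the finned amplifier, on the bar's axis. z up. Bar 8 mm thick, level, along this frame's y, 64 mm free between its uprights. Its axis is 48.5 mm above the flat lid, on which the tag's feet stand when the hook is fully down.
- amp: The amplifier to be tagged, fixed: dark blue box 200 mm deep (x), 200 wide (y), lid 75 mm above the table, grey metal cooling fins all along both sides, one large knob in front. Origin: underside centre; front faces -x. The box beside it has the same size, colour and loop, but smooth sides and a black panel on its lid: leave it. Which stands left or right varies.
Not all that is in view belongs to the job. What is shaped like the tag but blue or purple is not meant.

How it is judged:
On the way:
1. the amplifier's bar pushes the gate open from below (value of joint gate above 0.5 rad and z of amp_loop in the frame of tag above 0 m and distance between amp_loop and tag below 0.06 m), for 0.02 s.
At the end, for the whole second after the job is handed in: The bar of the finned amplifier's loop is caught in the hook: within 16 mm of the middle of the mouth (the legs hold it there), 38 to 60 mm above the feet, and the gate is shut beneath it (within 0.15 rad). The tag stands upright within 15 degrees, at rest (under 0.02 m/s) and released (value of joint gate below 0.15 rad and x of amp_loop in the frame of tag between -0.016 and 0.016 m and y of amp_loop in the frame of tag between -0.035 and 0.035 m and z of amp_loop in the frame of tag between 0.038 and 0.06 m and angle between tag's own z axis and vertical below 0.26 rad and linear speed of tag below 0.02 m/s); the robot touches nothing.
It also fails if it takes over 35 s, if anything falls off the work surface, if the arm or the gripper's body presses on something with over 40 N, if the wrist force passes 120 N, or if a joint passes its speed limit or range.

## Working session

There is one attempt and no reset: what is moved stays moved. The work goes in short steps, Python scripts to look and compute and a tool call to move; the robot and the scene stay as the last step left them, time stands still between calls to the robot, and variables do not carry over. Pictures are saved under pics/ and viewed, and the job is handed in when it is done.

Besides the shell and the picture viewer there is one more tool, called after "Request:" as a command line: name --argument value ..., lists and objects as JSON in quotes. apply_moves: Moves the arm, as the interface text tells. Its arguments: {"type":"object","properties":{"rows":{"type":"array","items":{"type":"number"}},"force":{"type":"number"}},"required":["rows"]}

```bash
mkdir -p pics; ls
python3 - <<'E'
from workcell import arm
import cv2,pickle
s=arm.sense();print(s)
d={}
for n in("side","top"):
    c=arm.camera(n);d[n]=c
    cv2.imwrite(f"pics/{n}0.png",c["pixels"][:,:,::-1])
    print(n,c["fx"],c["cx"],c["cy"],c["R"],c["t"])
pickle.dump(d,open("cam0.pkl","wb"))
E
```

```text
pics
{'time_s': 0.0, 'joints': array([ 1.11149551e+00,  3.07569123e-01,  1.50771316e+00, -9.47919746e-06,
        1.32840794e+00, -7.35349618e-02]), 'dq': array([-0.00036554, -0.00058039, -0.00033678,  0.00062727,  0.00173483,
        0.00056808]), 'joint_efforts': array([-3.09226812e-05, -4.57558358e+01, -2.51912463e+01, -1.76652102e-04,
        1.37333554e-02,  9.99409878e-06]), 'tcp_pos': array([0.21607696, 0.53207415, 0.23036827]), 'ee_rot': array([ 0.5869423 ,  0.39424138, -0.39552606, -0.58620099]), 'ft_force': array([ 0.09909881,  0.27642124, -0.1338886 ]), 'moment': array([ 0.01742183, -0.02597017,  0.00427685]), 'gripper_width': 1.00191482741921}
side 431.61956355886645 273.0223771890677 204.19157138525674 [[ 0.95106942 -0.3088907   0.00731372]
 [-0.22740315 -0.71580326 -0.66023746]
 [ 0.2091764   0.62626849 -0.75102131]] [-0.46398131  0.17016183  0.90950053]
top 403.2312099391836 282.6629975703964 206.08705031190078 [[-0.08809351 -0.99610484 -0.00383259]
 [-0.96983811  0.08664713 -0.22782958]
 [ 0.22727423 -0.01635332 -0.97369348]] [0.03080336 0.52902924 0.65606203]
```

View pics/side0.png

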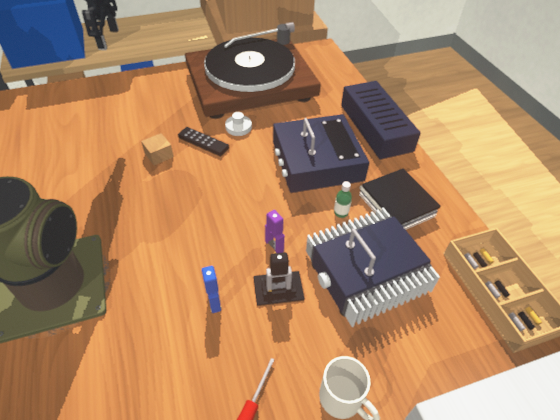

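View pics/top0.png

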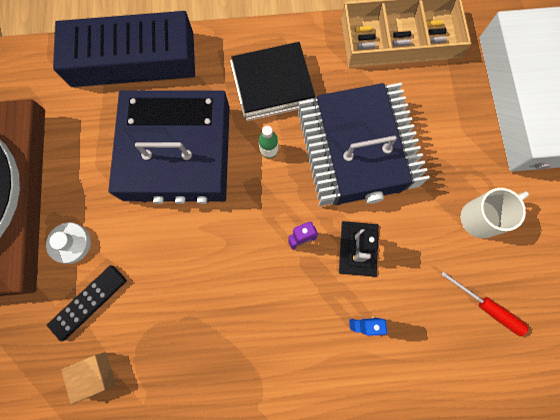

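Side view: the finned amplifier is at (370,262) and the smooth box with its black panel at (318,150). The tag candidates are black in a stand (279,272), purple (274,230) and blue (211,287). The black one in the stand fits the description. I'll confirm it and measure on enlarged crops.

Run:
```python
import cv2,pickle
d=pickle.load(open("cam0.pkl","rb"))
def crop(n,x0,y0,w,h,k,f):
    p=d[n]["pixels"][y0:y0+h,x0:x0+w,::-1]
    cv2.imwrite(f,cv2.resize(p,None,fx=k,fy=k,interpolation=cv2.INTER_CUBIC))
crop("side",240,200,200,130,4,"pics/s1.png")
crop("top",290,70,145,205,3.9 and 2.9,"pics/t1.png")
crop("side",245,240,70,70,8,"pics/s2.png")
crop("top",330,210,60,75,8,"pics/t2.png")
```

```text
(no output)
```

View pics/s1.png

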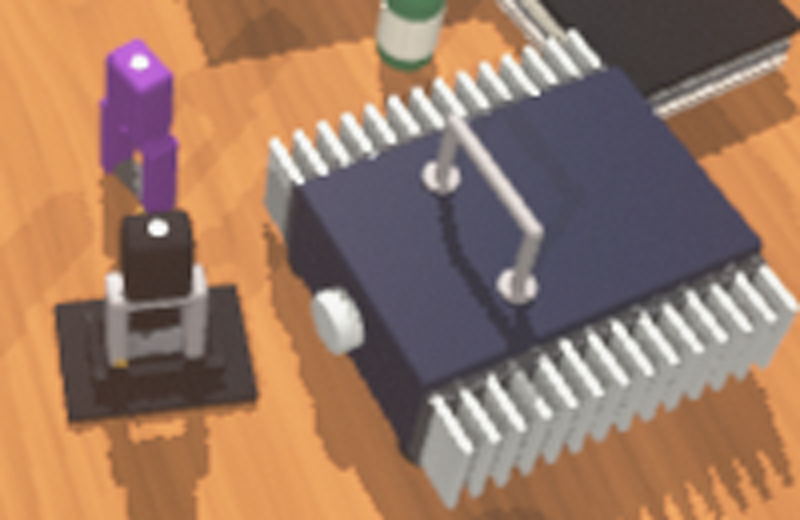

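View pics/t1.png

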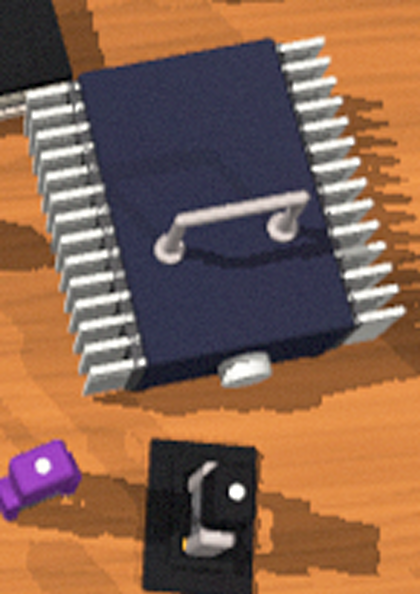

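View pics/s2.png

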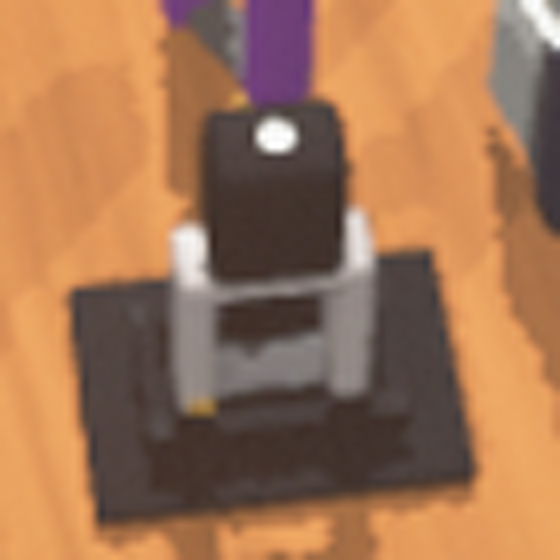

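View pics/t2.png

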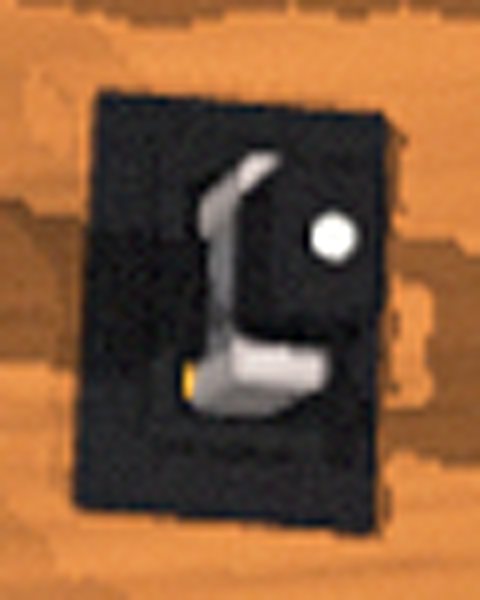

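The crops confirm it: the black block with a steel hook stands in the black stand, its yellow hinge mark at s2 (200,407). The finned amplifier has the loop with bar ends at s1 (457,122) and (537,233). Next I'll triangulate.

```bash
cat > h.py <<'E'
import numpy as np,cv2,pickle
d=pickle.load(open("cam0.pkl","rb"))
def un(x,y,k,x0,y0): return ((x+.5)/k-.5+x0,(y+.5)/k-.5+y0)
def ray(n,p):
    c=d[n];R=c["R"];v=R.T@np.array([(p[0]-c["cx"])/c["fx"],(p[1]-c["cy"])/c["fy"],1]);return -R.T@c["t"],v/np.linalg.norm(v)
def tri(a,b):
    o1,v1=ray("side",a);o2,v2=ray("top",b)
    s=np.linalg.lstsq(np.c_[v1,-v2],o2-o1,rcond=None)[0]
    p,q=o1+s[0]*v1,o2+s[1]*v2
    return (p+q)/2,np.linalg.norm(p-q)
def plane(n,p,z):
    o,v=ray(n,p);return o+v*(z-o[2])/v[2]
def proj(n,X):
    c=d[n];q=c["R"]@np.asarray(X)+c["t"];return np.array([c["fx"]*q[0]/q[2]+c["cx"],c["fy"]*q[1]/q[2]+c["cy"]])
E
python3 - <<'E'
from h import *
np.set_printoptions(precision=4,suppress=True)
S=lambda x,y:un(x,y,4,240,200)
T=lambda x,y:un(x,y,2.9,290,70)
print("cams",ray("side",(0,0))[0],ray("top",(0,0))[0])
print("dot",tri(un(275,135,8,245,240),un(333,237,8,330,210)))
print("dot plane .118",plane("side",un(275,135,8,245,240),.11),plane("top",un(333,237,8,330,210),.11))
# stand corners, top & side
ct=[un(*p,8,330,210) for p in [(98,92),(385,113),(372,532),(75,508)]]
cs=[un(*p,8,245,240) for p in [(433,255),(472,475),(100,520),(72,290)]]
for p in ct: print("st top",plane("top",p,.003))
for p in cs: print("st side",plane("side",p,.003))
e1=tri(S(457,122),T(180,218));e2=tri(S(537,233),T(305,198));print("bar",e1,e2)
for p in [(78,74),(270,38),(352,330),(138,362)]: print("lid top",plane("top",T(*p),.075))
for p in [(298,185),(615,70),(762,245),(427,385)]: print("lid side",plane("side",S(*p),.075))
E
```

```text
cams [ 0.2897 -0.5911  0.7988] [ 0.3667 -0.0044  0.7594]
dot (array([ 0.4496, -0.1518,  0.1171]), np.float64(0.00020208437517802092))
dot plane .118 [ 0.4511 -0.1473  0.11  ] [ 0.4506 -0.1535  0.11  ]
st top [ 0.504 -0.127  0.003]
st top [ 0.4928 -0.1944  0.003 ]
st top [ 0.3954 -0.1775  0.003 ]
st top [ 0.407  -0.1098  0.003 ]
st side [ 0.5045 -0.1283  0.003 ]
st side [ 0.4911 -0.1936  0.003 ]
st side [ 0.3963 -0.1767  0.003 ]
st side [ 0.4086 -0.1091  0.003 ]
bar (array([ 0.6105, -0.1403,  0.1215]), np.float64(0.0003251534482625218)) (array([ 0.6162, -0.2137,  0.1239]), np.float64(0.0012677505111121914))
lid top [ 0.7321 -0.0975  0.075 ]
lid top [ 0.7463 -0.2239  0.075 ]
lid top [ 0.5471 -0.2451  0.075 ]
lid top [ 0.5387 -0.1131  0.075 ]
lid side [ 0.5367 -0.1219  0.075 ]
lid side [ 0.7299 -0.1028  0.075 ]
lid side [ 0.7452 -0.2272  0.075 ]
lid side [ 0.552  -0.2481  0.075 ]
```

Run:
```python
from h import *
from workcell import arm
from scipy.spatial.transform import Rotation as Ro
np.set_printoptions(precision=4,suppress=True)
s=arm.sense();M=Ro.from_quat(s["ee_rot"]).as_matrix();print(M)
S=lambda x,y:un(x,y,4,240,200)
T=lambda x,y:un(x,y,2.9,290,70)
print("purple",tri(S(140,62),T(43,466)))
# overlay check of the model: amp, bar, tag
def draw(n,f):
    im=cv2.resize(d[n]["pixels"][:,:,::-1].copy(),None,fx=4,fy=4,interpolation=cv2.INTER_CUBIC)
    def poly(P,o,yaw,col):
        c,s_=np.cos(yaw),np.sin(yaw);R=np.array([[c,-s_,0],[s_,c,0],[0,0,1]])
        q=[((proj(n,R@np.array(p)+o)+.5)*4-.5).round().astype(int) for p in P]
        cv2.polylines(im,[np.array(q)],False,col,1,cv2.LINE_AA)
    y=np.radians(5.4);o=np.array([.6135,-.177,.1235])
    for dx in(-.004,.004): poly([(dx,-.036,0),(dx,.036,0)],o,y,(0,255,255))
    t=np.array([.450,-.152,.006]);ty=np.radians(-10.2)
    for z in(.062,.110): poly([(-.017,-.012,z),(.017,-.012,z),(.017,.012,z),(-.017,.012,z),(-.017,-.012,z)],t,ty,(0,255,0))
    for sx in(-1,1):
        poly([(sx*.015,-.01,0.054),(sx*.015,-.01,0),(sx*.025,-.01,0),(sx*.025,-.01,.054)],t,ty,(255,255,0))
    return im
im=draw("side",0);cv2.imwrite("pics/os.png",im[840:1320,980:1780])
im=draw("top",0);cv2.imwrite("pics/ot.png",im[460:1060,1250:1750])
```

```text
[[ 0.3763 -0.0008 -0.9265]
 [ 0.9265 -0.0016  0.3763]
 [-0.0018 -1.      0.0002]]
purple (array([ 0.4748, -0.0472,  0.1109]), np.float64(0.0006966244459564914))
```

View pics/os.png

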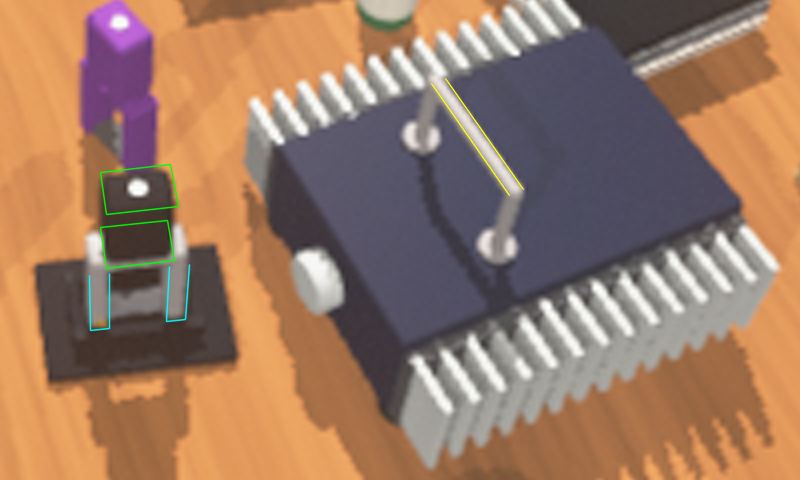

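View pics/ot.png

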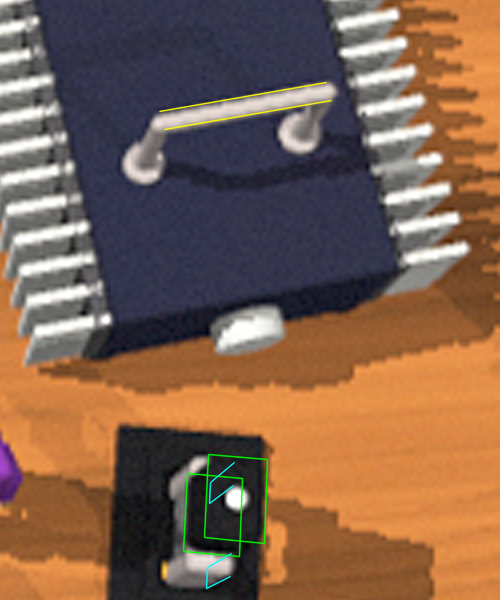

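Everything agrees: the dot is over the stand centre at (0.450,-0.152) and the bar is at z≈0.1235. The tag yaw is about -10° and the bar yaw about +5.4°. I'll grip across the tag's y, so tool yaw is about 80°, travelling on an arc first.

Request:
apply_moves --rows '[0.75, -0.8, 0, -0.9, 0, -1, 0, 0.75, -0.8, 0, -0.9, 0, -1, 0, 0.75, -0.8, 0, -0.9, 0, 0, 0, 0.75, -0.8, 0, -0.9, 0, 0, 0, 0.75, -0.8, 0, -0.9, 0, 0, 0]' --force 60

```text
time_s: 0.72
tcp_pos: [0.3534, 0.3339, 0.231]
ee_rot: [0.542, 0.454, -0.454, -0.542]
ft_force: [1.7, 0.9, 0.3]
gripper_width: 0.752
```

Request:
apply_moves --rows '[0.75, -0.8, 0, -0.9, 0, 0, 0, 0.75, -0.8, 0, -0.9, 0, 0, 0, 0.75, -0.9, 0, -0.45, 0, 0, 0, 0.75, -0.9, 0, -0.45, 0, 0, 0, 0.75, -0.9, 0, -0.45, 0, 0, 0]'

```text
time_s: 1.35
tcp_pos: [0.4467, 0.1425, 0.2309]
ee_rot: [-0.542, -0.454, 0.454, 0.542]
ft_force: [0.3, 0.2, -0.5]
gripper_width: 0.748
```

Request:
apply_moves --rows '[0.75, -0.9, 0, -0.45, 0, 0, 0, 0.75, -0.9, 0, -0.45, 0, 0, 0, 0.75, -0.9, 0, -0.45, 0, 0, 0, 0.75, 0, 0, 0, 0, 0, 0, 0.75, 0, 0, 0, 0, 0, 0]'

```text
time_s: 1.98
tcp_pos: [0.4804, 0.0284, 0.2309]
ee_rot: [-0.542, -0.454, 0.454, 0.543]
ft_force: [-0.2, -0.1, 0.3]
gripper_width: 0.753
```

Request:
apply_moves --rows '[0.75, -0.91, 0, 0, 0, 0, 0, 0.75, -0.91, 0, 0, 0, 0, 0, 0.75, -0.91, 0, 0, 0, 0, 0, 0.75, -0.91, 0, 0, 0, 0, 0, 0.75, -0.91, 0, 0, 0, 0, 0]'

```text
time_s: 2.6
tcp_pos: [0.4487, -0.1505, 0.2313]
ee_rot: [-0.541, -0.455, 0.455, 0.542]
ft_force: [0.1, 0.0, -0.2]
gripper_width: 0.757
```

Request:
apply_moves --rows '[0.75, 0, 0.6, 0, 0, 0, 0, 0.75, 0, 0.6, 0, 0, 0, 0, 0.75, 0, 0, 0, 0, 0, 0]'

```text
time_s: 2.98
tcp_pos: [0.4474, -0.1492, 0.1818]
ee_rot: [-0.54, -0.454, 0.455, 0.543]
ft_force: [-0.2, -0.6, 0.5]
gripper_width: 0.745
```

```bash
cat > look.py <<'E'
import sys
from workcell import arm
import cv2
n,x,y,w,h,k,f=sys.argv[1],*map(int,sys.argv[2:7]),sys.argv[7]
c=arm.camera(n);p=c["pixels"][y:y+h,x:x+w,::-1]
cv2.imwrite(f,cv2.resize(p,None,fx=k,fy=k,interpolation=cv2.INTER_CUBIC));s=arm.sense();print(s["time_s"],s["tcp_pos"],s["ft_force"],s["gripper_width"])
E
python3 look.py side 210 180 160 130 5 pics/a1.png
```

```text
3.025 [ 0.4485283  -0.14970191  0.18289097] [ 0.08820849  0.52539792 -0.4339255 ] 0.7518133513915634
```

View pics/a1.png

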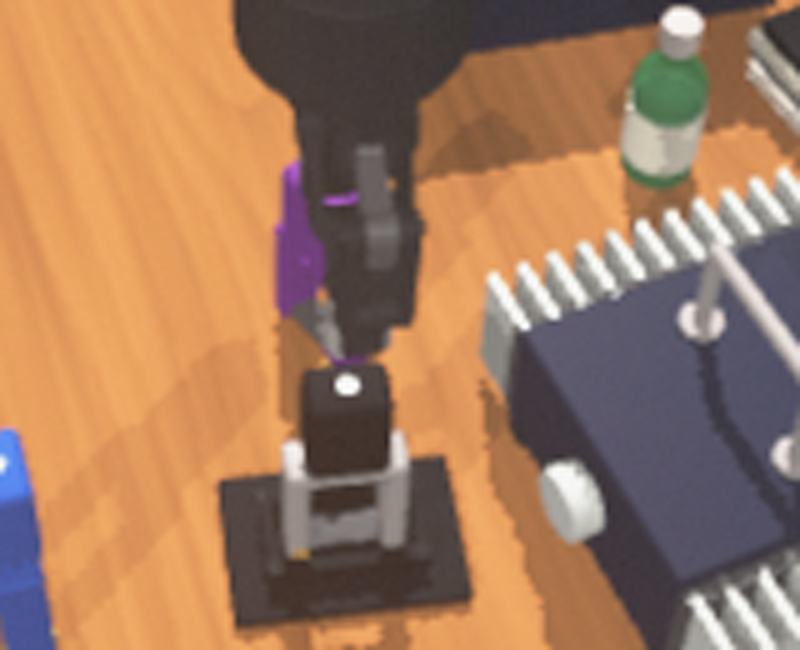

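The gripper is above the tag and lined up, with the near finger at (375,280) over the block at (345,400). I'll descend and grip.

Request:
apply_moves --rows '[0.75, -0.04, 0.9, -0.04, 0, 0, 0, 0.75, 0, 0.9, 0, 0, 0, 0, 0.75, 0, 0.92, 0, 0, 0, 0, 0.75, 0, 0, 0, 0, 0, 0, 0.75, 0, 0, 0, 0, 0, 0]'

```text
time_s: 3.65
tcp_pos: [0.4517, -0.1531, 0.0759]
ee_rot: [0.543, 0.455, -0.454, -0.541]
ft_force: [0.1, -0.3, 0.4]
gripper_width: 0.747
```

Request:
apply_moves --rows '[0, 0, 0, 0, 0, 0, 0, 0, 0, 0, 0, 0, 0, 0, 0, 0, 0, 0, 0, 0, 0, 0, 0, 0, 0, 0, 0, 0, 0, 0, 0, 0, 0, 0, 0]'

```text
time_s: 4.28
tcp_pos: [0.4512, -0.153, 0.0757]
ee_rot: [0.543, 0.454, -0.453, -0.542]
ft_force: [-0.1, 1.3, 6.0]
gripper_width: 0.275
```

```bash
python3 look.py side 210 180 160 130 5 pics/a2.png
```

```text
4.325 [ 0.45125385 -0.15301721  0.07577559] [0.66684298 1.58985446 5.98814195] 0.2765068532697311
```

View pics/a2.png

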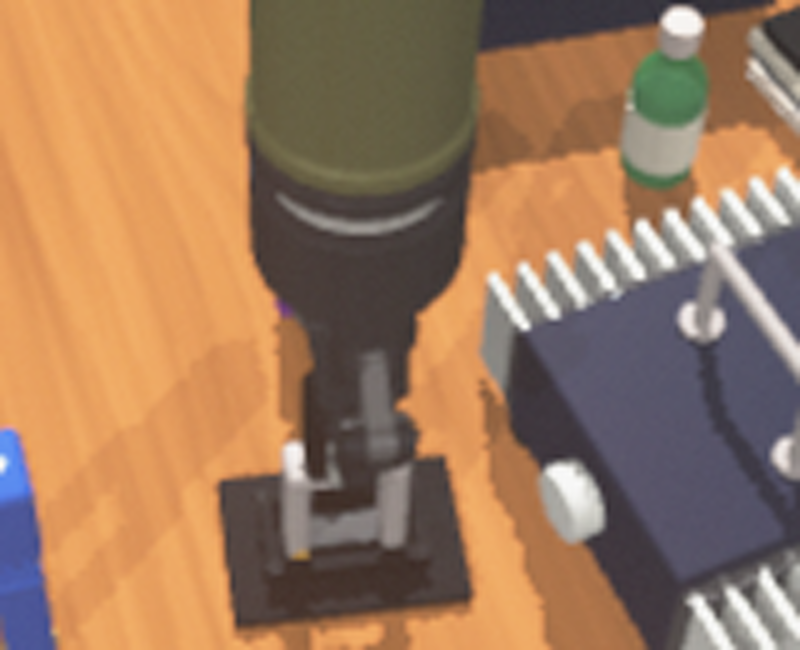

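Gripped: opening 0.275, about 23.5 mm. Lifting.

Request:
apply_moves --rows '[0, 0, -0.5, 0, 0, 0, 0, 0, 0, -0.9, 0, 0, 0, 0, 0, 0, -0.9, 0, 0, 0, 0, 0, 0, -0.9, 0, 0, 0, 0, 0, 0, -0.9, 0, 0, 0, 0]'

```text
time_s: 4.95
tcp_pos: [0.4497, -0.1527, 0.2396]
ee_rot: [-0.542, -0.454, 0.454, 0.542]
ft_force: [1.1, 0.1, -1.7]
gripper_width: 0.274
```

Request:
apply_moves --rows '[0, 0, 0, 0, 0, 0, 0, 0, 0, 0, 0, 0, 0, 0]'

```text
time_s: 5.2
tcp_pos: [0.4493, -0.1525, 0.2375]
ee_rot: [-0.542, -0.454, 0.454, 0.543]
ft_force: [-0.3, -0.4, -2.3]
gripper_width: 0.273
```

```bash
python3 look.py side 210 150 160 130 5 pics/a3.png;  python3 look.py top 320 160 100 100 6 pics/a4.png
```

```text
5.25 [ 0.44899221 -0.15235633  0.23692054] [-0.28987021  0.21877708 -1.84848088] 0.27150716532783287
5.3 [ 0.4489668  -0.15235897  0.23670045] [ 0.14324546  0.09092392 -2.8361146 ] 0.2718028376544887
```

View pics/a3.png

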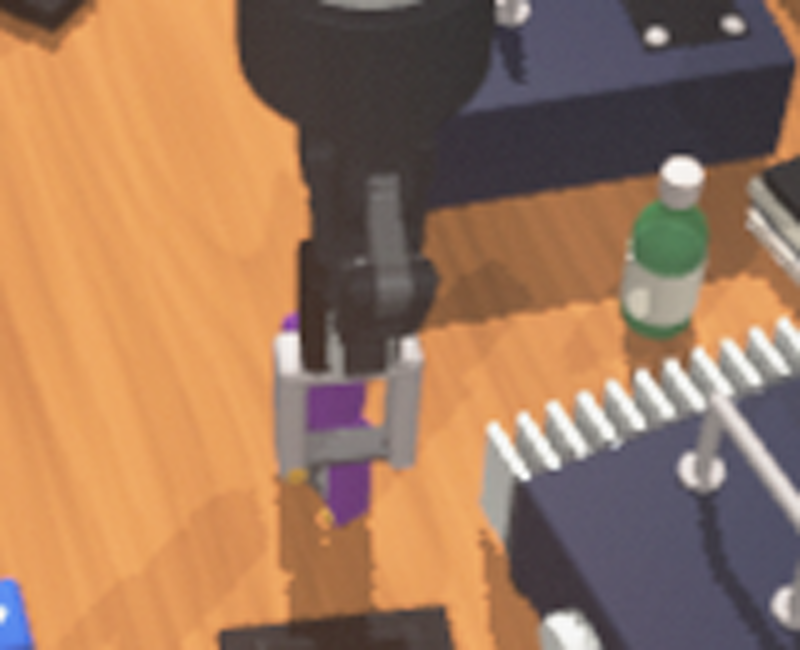

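View pics/a4.png

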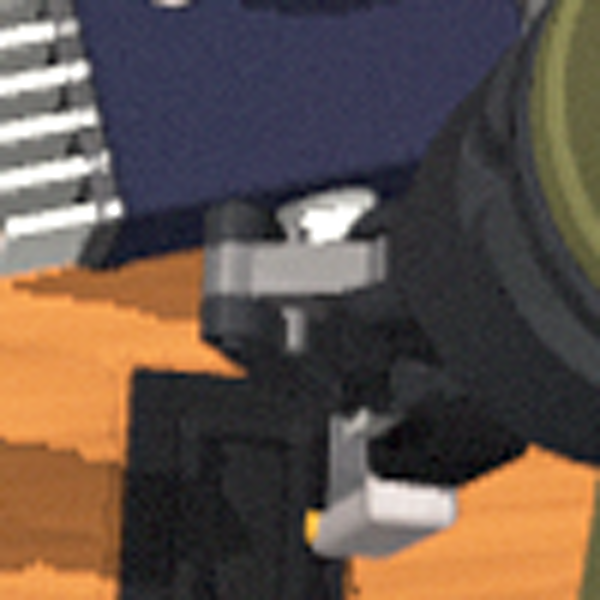

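```bash
cat > ov.py <<'E'
import sys
from h import *
from workcell import arm
# ov.py n x y w h k f  tagx tagy tagz yawdeg
n=sys.argv[1];x0,y0,w,hh,k=map(int,sys.argv[2:7]);f=sys.argv[7];tx,ty,tz,yw=map(float,sys.argv[8:12])
c=arm.camera(n);d[n]=c
im=cv2.resize(np.ascontiguousarray(c["pixels"][y0:y0+hh,x0:x0+w,::-1]),None,fx=k,fy=k,interpolation=cv2.INTER_CUBIC)
def poly(P,o,yaw,col):
    cc,s=np.cos(yaw),np.sin(yaw);R=np.array([[cc,-s,0],[s,cc,0],[0,0,1]])
    q=[((proj(n,R@np.array(p)+o)-[x0,y0]+.5)*k-.5).round().astype(int) for p in P]
    cv2.polylines(im,[np.array(q)],False,col,1,cv2.LINE_AA)
t=np.array([tx,ty,tz]);a=np.radians(yw)
for y in(-.01,.01):
  for sx in(-1,1): poly([(sx*.015,y,.054),(sx*.015,y,0),(sx*.025,y,0),(sx*.025,y,.062)],t,a,(255,255,0) if y<0 else (0,200,0))
for dx in(-.004,.004): poly([(dx,-.036,0),(dx,.036,0)],np.array([.6135,-.177,.1235]),np.radians(5.4),(0,255,255))
cv2.imwrite(f,im);s=arm.sense();print(s["time_s"],s["tcp_pos"],s["ft_force"],s["gripper_width"])
E
python3 ov.py side 240 170 100 90 8 pics/b1.png .4490 -.1524 .167 -10.2
python3 ov.py top 320 180 100 80 8 pics/b2.png .4490 -.1524 .167 -10.2
```

```text
5.35 [ 0.44909354 -0.15238843  0.23672366] [-0.04305661  0.45254893 -2.37017344] 0.27755947115505614
5.4 [ 0.44932293 -0.15248347  0.23690355] [ 0.33188963 -1.17916495 -2.64569702] 0.27072981537412083
```

View pics/b1.png

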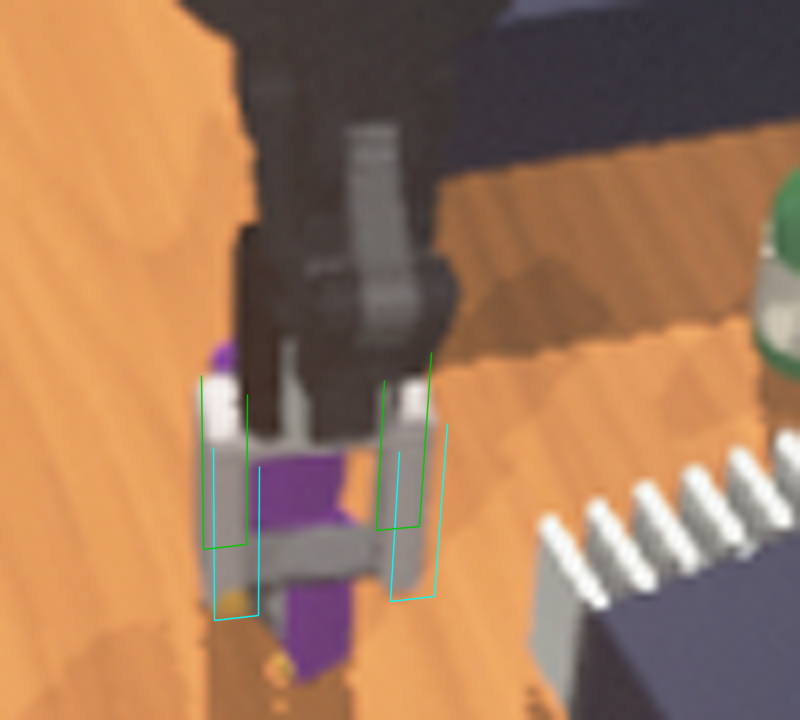

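View pics/b2.png

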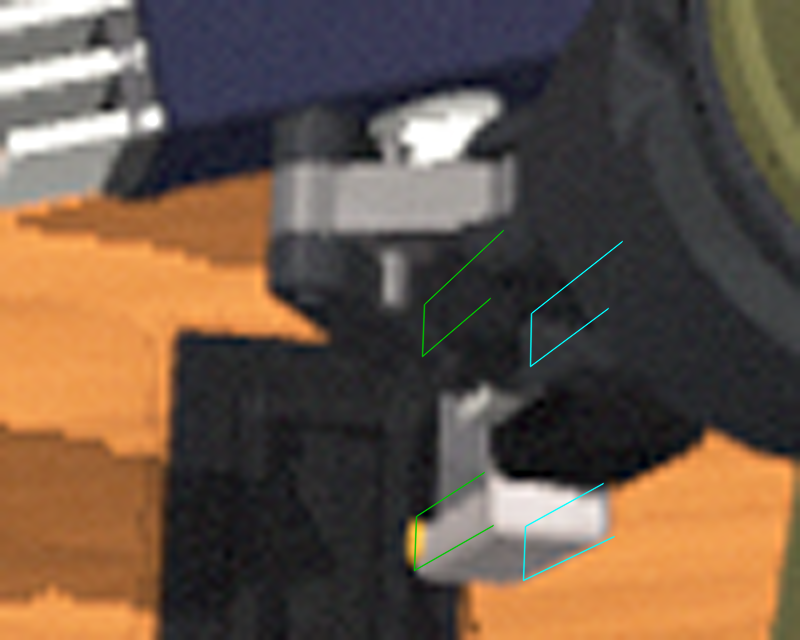

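The tag hangs straight in the gripper, within about 1 mm of the model, with its feet at z≈0.168. Next I'll turn it 15.6° and move it above the bar.

Request:
apply_moves --rows '[0, 0, 0, 0, 0, -0.87, 0, 0, 0, 0, 0, 0, -0.87, 0, 0, 0, 0, 0, 0, -0.86, 0]'

```text
time_s: 5.78
tcp_pos: [0.4498, -0.1527, 0.2374]
ee_rot: [-0.474, -0.524, 0.524, 0.475]
ft_force: [0.4, 0.2, -3.0]
gripper_width: 0.272
```

Request:
apply_moves --rows '[0, -0.2, 0, -0.81, 0, 0, 0, 0, -0.2, 0, -0.81, 0, 0, 0, 0, -0.2, 0, -0.81, 0, 0, 0, 0, -0.2, 0, -0.81, 0, 0, 0, 0, -0.2, 0, -0.81, 0, 0, 0]'

```text
time_s: 6.4
tcp_pos: [0.616, -0.1772, 0.2369]
ee_rot: [-0.475, -0.523, 0.524, 0.476]
ft_force: [1.4, -0.4, -2.3]
gripper_width: 0.278
```

Request:
apply_moves --rows '[0, 0, 0, 0, 0, 0, 0, 0, 0, 0, 0, 0, 0, 0, 0, 0, 0, 0, 0, 0, 0]'

```text
time_s: 6.78
tcp_pos: [0.6142, -0.177, 0.238]
ee_rot: [-0.475, -0.523, 0.524, 0.476]
ft_force: [0.5, -1.0, -1.8]
gripper_width: 0.273
```

```bash
python3 ov.py side 310 160 100 90 8 pics/c1.png .614 -.177 .169 5.4
python3 ov.py top 340 90 100 80 8 pics/c2.png .614 -.177 .169 5.4
python3 -c "
from workcell import arm
from scipy.spatial.transform import Rotation as R
import numpy as np
s=arm.sense();m=R.from_quat(s['ee_rot']).as_matrix();print(m.round(4),np.degrees(np.arctan2(m[1,0],m[0,0])),s['joints'])"
```

```text
6.825 [ 0.61435099 -0.17703048  0.23833089] [ 0.0061399   0.234175   -1.42936912] 0.26938311486254357
6.875 [ 0.61455866 -0.17709324  0.23858249] [-0.11727972 -0.68907243 -1.88875493] 0.27691172465011327
[[-9.560e-02 -5.000e-04 -9.954e-01]
 [ 9.954e-01  1.000e-04 -9.560e-02]
 [ 1.000e-04 -1.000e+00  5.000e-04]] 95.48511027284788 [-3.46545733e-01  3.92079023e-01  1.35318923e+00 -8.18032932e-05
  1.39680918e+00 -2.01306115e+00]
```

View pics/c1.png

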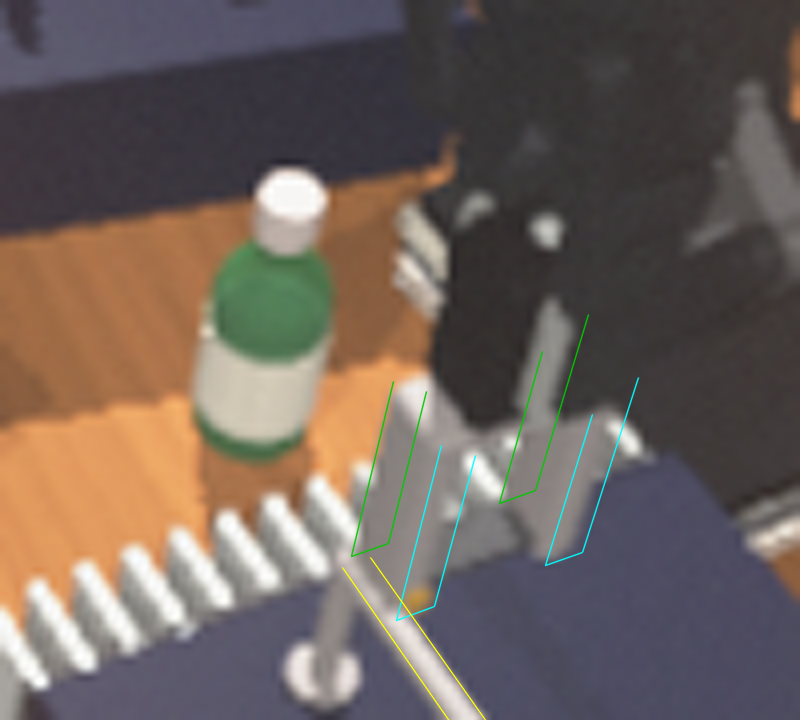

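View pics/c2.png

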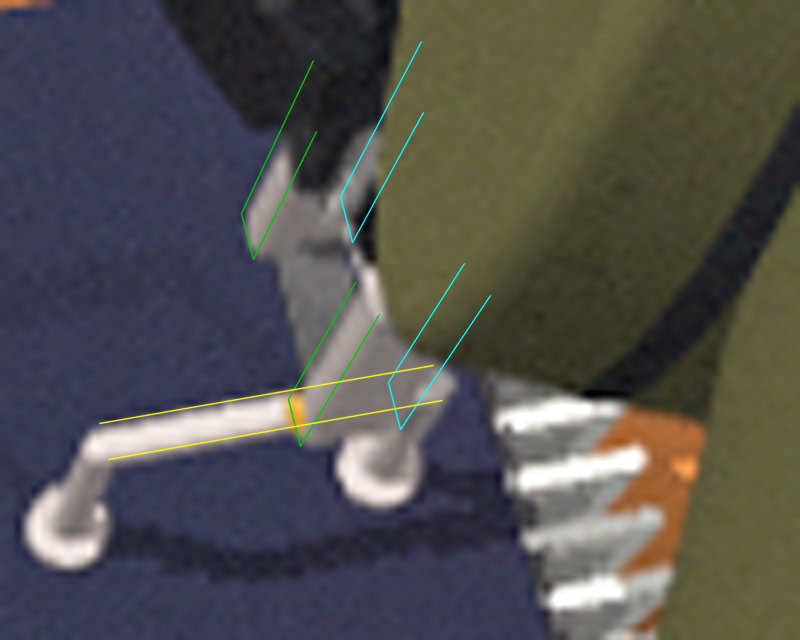

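Seen from both cameras, the hook straddles the bar within about 2 mm, against 11 mm of clearance. Pushing down.

Request:
apply_moves --rows '[0, 0, 0.5, 0, 0, 0, 0, 0, 0, 0.5, 0, 0, 0, 0, 0, 0, 0.3, 0, 0, 0, 0, 0, 0, 0, 0, 0, 0, 0]'

```text
time_s: 7.38
tcp_pos: [0.6144, -0.177, 0.1862]
ee_rot: [-0.475, -0.523, 0.524, 0.476]
ft_force: [-2.7, 0.9, -0.1]
gripper_width: 0.274
```

```bash
python3 ov.py side 310 180 100 90 8 pics/d1.png .614 -.177 .117 5.4;python3 ov.py top 340 90 100 80 8 pics/d2.png .614 -.177 .117 5.4
```

```text
7.425 [ 0.61436024 -0.17700499  0.18671847] [-2.29286051  1.07789036 -0.14601173] 0.2728872054501954
7.475 [ 0.61451689 -0.17709664  0.18704469] [-3.82566183  0.50468315  0.13851419] 0.2738563935895009
```

View pics/d1.png

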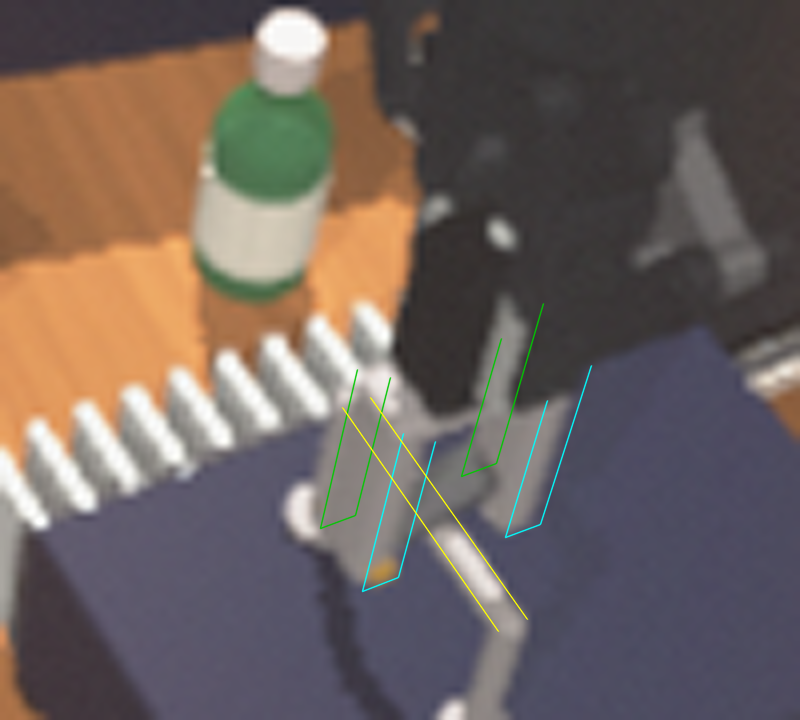

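View pics/d2.png

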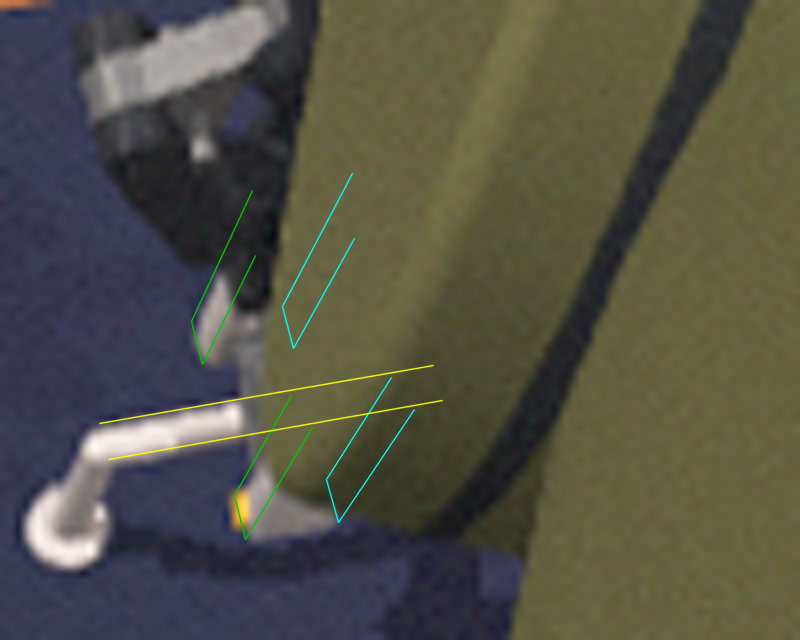

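The hook straddles the bar: in the side view the bar enters between the legs, at (450,540). Continuing.

Request:
apply_moves --rows '[0, 0, 0.25, 0, 0, 0, 0, 0, 0, 0.25, 0, 0, 0, 0, 0, 0, 0.2, 0, 0, 0, 0, 0, 0, 0, 0, 0, 0, 0]'

```text
time_s: 7.98
tcp_pos: [0.6131, -0.1769, 0.1561]
ee_rot: [-0.474, -0.522, 0.525, 0.477]
ft_force: [-4.5, 0.2, -4.4]
gripper_width: 0.274
```

Request:
apply_moves --rows '[0, 0, 0.15, 0, 0, 0, 0, 0, 0, 0.1, 0, 0, 0, 0, 0, 0, 0, 0, 0, 0, 0]'

```text
time_s: 8.35
tcp_pos: [0.6162, -0.1772, 0.1484]
ee_rot: [0.476, 0.524, -0.523, -0.475]
ft_force: [-0.5, 0.7, -1.2]
gripper_width: 0.275
```

Request:
apply_moves --rows '[0, 0, 0.05, 0, 0, 0, 0, 0, 0, 0.04, 0, 0, 0, 0, 0, 0, 0, 0, 0, 0, 0]'

```text
time_s: 8.72
tcp_pos: [0.6156, -0.1773, 0.145]
ee_rot: [0.476, 0.523, -0.523, -0.475]
ft_force: [0.1, -0.6, -1.5]
gripper_width: 0.274
```

```bash
python3 ov.py side 310 180 100 90 8 pics/e1.png .614 -.177 .075 5.4;python3 ov.py top 340 90 100 80 8 pics/e2.png .614 -.177 .075 5.4
```

```text
8.775 [ 0.61554253 -0.1772298   0.14498132] [-0.08472909 -0.17713771 -2.16617861] 0.2707145912111103
8.825 [ 0.61548731 -0.17721174  0.14500627] [ 0.62091603  0.3659818  -1.74837378] 0.2772611392431897
```

View pics/e1.png

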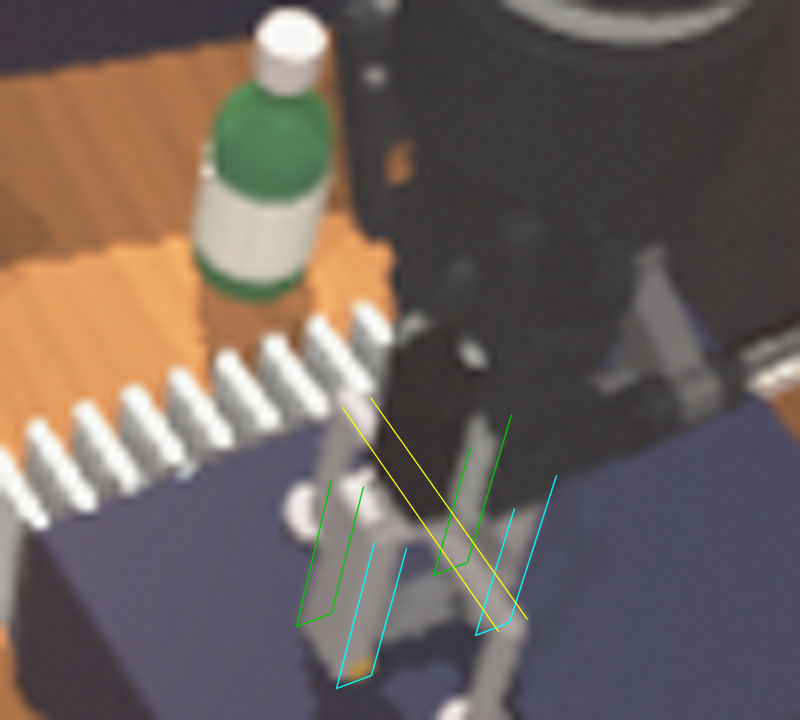

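View pics/e2.png

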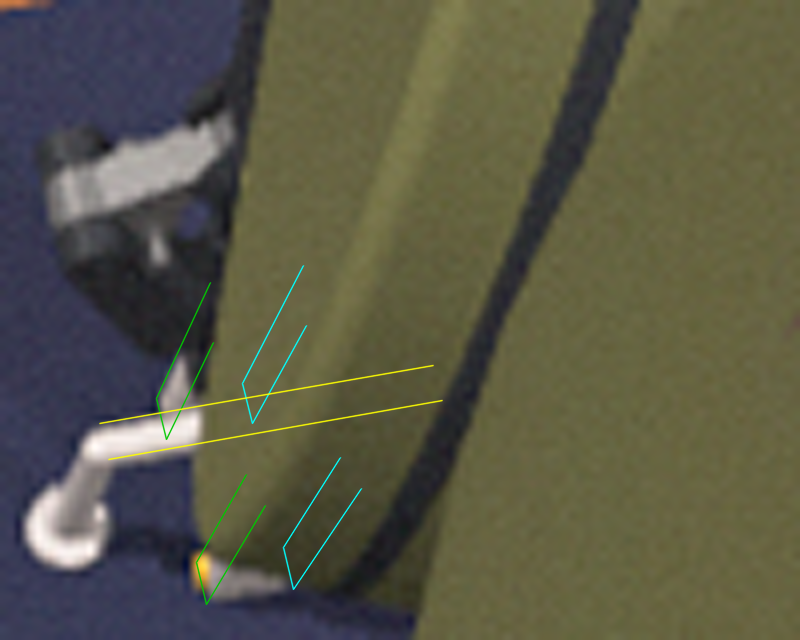

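The force is back to the tag's weight alone and a plate spans the mouth below the bar at (410,610), so the gate looks shut. I'll lower it the last few millimetres until the feet touch.

Request:
apply_moves --rows '[0, 0, 0.04, 0, 0, 0, 0, 0, 0, 0, 0, 0, 0, 0, 0, 0, 0.03, 0, 0, 0, 0, 0, 0, 0, 0, 0, 0, 0]'

```text
time_s: 9.32
tcp_pos: [0.6156, -0.1772, 0.1448]
ee_rot: [0.476, 0.524, -0.523, -0.475]
ft_force: [-3.5, 1.4, 10.2]
gripper_width: 0.276
```

The feet are on the lid: the force went up about 12 N and z stopped. I'll ease off 1 mm and release.

Request:
apply_moves --rows '[0, 0, -0.03, 0, 0, 0, 0, 0.5, 0, 0, 0, 0, 0, 0, 0.75, 0, 0, 0, 0, 0, 0, 0.75, 0, 0, 0, 0, 0, 0, 0.75, 0, 0, 0, 0, 0, 0]'

```text
time_s: 9.95
tcp_pos: [0.6154, -0.1772, 0.143]
ee_rot: [-0.475, -0.523, 0.523, 0.476]
ft_force: [0.7, -0.2, -0.0]
gripper_width: 0.752
```

```bash
python3 look.py side 310 180 100 90 8 pics/f1.png
```

```text
10.0 [ 0.61543717 -0.17722085  0.14310351] [ 0.25896916 -0.5070733  -0.21922677] 0.7496291370793747
```

View pics/f1.png

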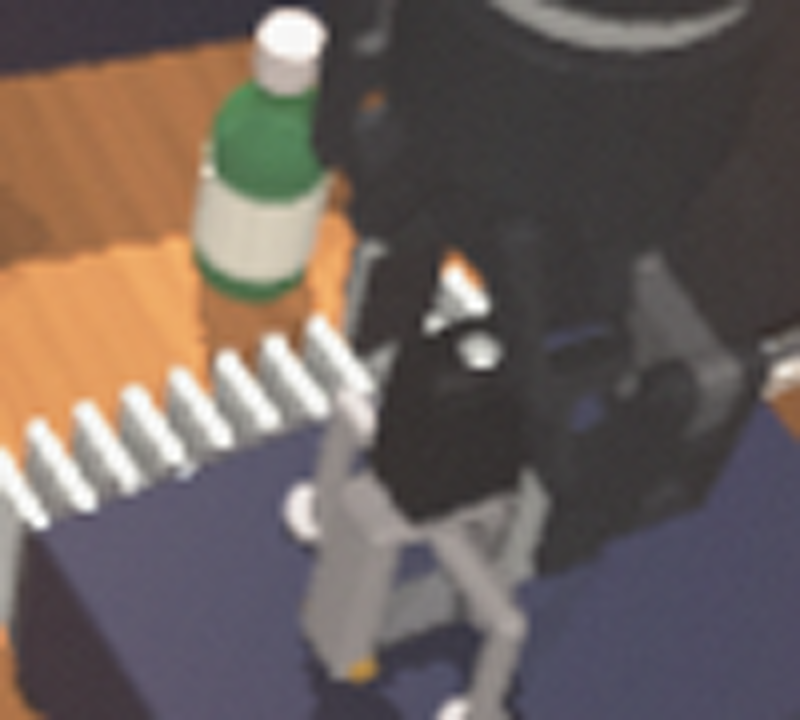

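The tag stands upright and free, with the block at (450,430) and the gate plate at (410,605) under the bar. Retreating upward.

Request:
apply_moves --rows '[0.75, 0, -0.4, 0, 0, 0, 0, 0.75, 0, -0.8, 0, 0, 0, 0, 0.75, 0, -0.9, 0, 0, 0, 0, 0.75, 0, -0.9, 0, 0, 0, 0, 0.75, 0, -0.9, 0, 0, 0, 0]'

```text
time_s: 10.62
tcp_pos: [0.6155, -0.1772, 0.3019]
ee_rot: [0.476, 0.524, -0.523, -0.475]
ft_force: [0.4, 0.3, -0.2]
gripper_width: 0.751
```

Request:
apply_moves --rows '[0.75, 0, 0, 1, 0, 0, 0, 0.75, 0, 0, 1, 0, 0, 0, 0.75, 0, 0, 1, 0, 0, 0, 0.75, 0, 0, 0, 0, 0, 0, 0.75, 0, 0, 0, 0, 0, 0]'

```text
time_s: 11.25
tcp_pos: [0.4968, -0.189, 0.3006]
ee_rot: [0.476, 0.524, -0.523, -0.475]
ft_force: [0.2, -0.2, -0.4]
gripper_width: 0.752
```

```bash
python3 ov.py side 310 180 100 90 8 pics/g1.png .614 -.177 .075 5.4;python3 ov.py top 340 90 100 80 8 pics/g2.png .614 -.177 .075 5.4
```

```text
11.3 [ 0.49711248 -0.1889395   0.30024722] [ 0.38577707  0.49215227 -0.28667655] 0.7500658030501431
11.35 [ 0.49720313 -0.18886416  0.29988499] [-1.11221771  0.73021106 -0.34618668] 0.7502826289242401
```

View pics/g1.png

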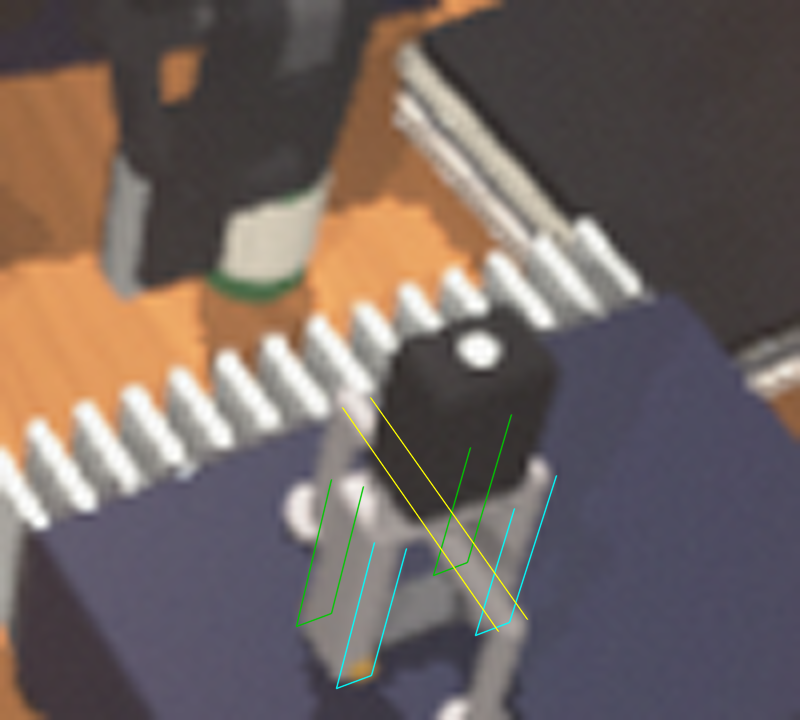

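View pics/g2.png

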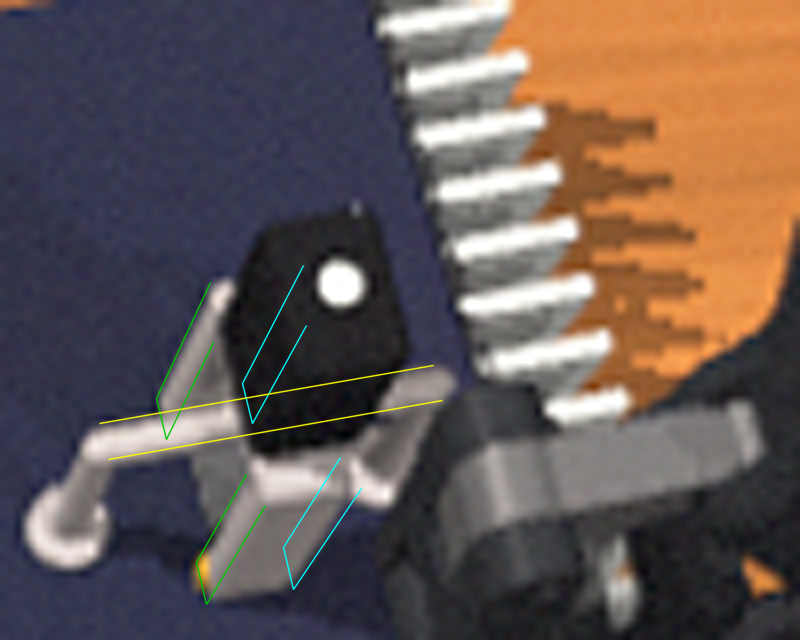

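The tag stands upright at the modelled pose: feet on the lid, bar between the legs, gate plate at (415,610) in the side view crossing below the bar. The arm is clear at z = 0.30. Handing in.

```bash
python3 -c "
from workcell import arm
print(arm.sense()['ft_force'],arm.job_done())"
```

```text
the job is handed in; nothing more can be done
[-1.11221771  0.73021106 -0.34618668] None
```

I snapped the black tag onto the finned amplifier's loop, released it, and handed the job in at about 11.4 s. No verdict is reported.

- **Grasp and approach:** I gripped the tag across its 24 mm width, lifted it out of the stand and turned it about 15.6° to line up with the bar. I then pushed it straight down.
- **Gate:** The push force rose and then fell back to the tag's own weight as the bar passed, which fits the gate opening and snapping shut. I could not read its angle. In the last pictures the plate spans the mouth below the bar, as it did in the stand.
- **Seating:** Contact with the lid pushed back with about 12 N. I then eased off about 1 mm before opening the fingers.
- **Final pictures:** The tag stands upright and free, with the arm clear at z = 0.30 m and no contact force beyond noise.
- **Disagreement:** The drawn bar sat about 1 mm off in the top view and 2 mm in the side view, in different directions. The hook has about 11 mm of clearance on each side.

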